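# Seat the drawer tray on its buffer and snap the cam clamp shut

### The arm

A 7-joint arm with a two-finger parallel gripper is mounted at the origin on the work surface. World frame = base frame: x ahead of the robot, y to its left, z up, the work surface at z = 0. Lengths are in m, angles in rad, forces in N, time in s.
With the tool pointing down it reaches from about 0.425 to 0.925 m from the base axis. Payload 6.8 kg.
Tool frame: the origin (TCP) lies between the finger pads; the fingertips stand r.tip_extent ahead of it and the grasp point (between the pads) lies 5 mm behind it (r.tip_extent is the distance from the TCP to the fingertips, in m); y points along the fingers, x is the direction in which the jaws open and shut, and the axes are right-handed (so a half turn about y gives the same grasp; the last joint's range is limited). The gripper opens to 85 mm and grips with 20 to 120 N. Pads are 22 mm wide; open, the fingers measure 114 mm over their backs; the gripper's body (76 mm by 85 mm) begins 54 mm behind the grasp point. The pads swing forward as they close: fully open they stand 13 mm farther back than shut.
Start: joints at [1.092, 0.477, 0.022, 1.555, -0.011, 1.109, -0.083], TCP at [0.245, -0.629, 0.245] pointing down, gripper open.
Joint ranges: [-2.96, 2.96], [-0.34, 2.1], [-1.41, 1.46], [0.24, 2.44], [-1.37, 4.51], [0.17, 1.92], [-2.96, 2.96]. Speed limits (rad/s): [2.39, 2.39, 3.14, 3.14, 3.14, 3.14, 3.14].

### API

Orientations are given as a rotation vector (axis times angle).
In Python, from bench import r gives the robot as it stands.
- The arm moves only by the tool send_rows, never from a script. Its argument "plan" is a list of rows, each a list of 5 numbers: the shift along the tool's x, y, z in cm, then the turn about the tool's y in degrees, then the opening, from 0 (shut) to 1 (fully open). In form: [[dx, dy, dz, spin, grip], ...]. A call has 1 to 12 rows; each row shifts and turns the commanded pose from where the row before left it, along the tool's axes as they then stand; what a row does not reach is not made up. A row lasts 1/8 s, in which the tool goes at most 62.5 mm and 10.7 degrees, less where a joint would pass 70% of its speed; a pose out of reach is approached as far as the arm can. A call is refused whole if a number of a shift passes 6.25 or a number of a turn 10.7, either way. A call with a gripper value outside its range is refused whole. The fingers move at their own pace and stop on an object; "force" is the grip in N (left out, the last holds). Time passes only in rows, so rows that do not move let the fingers close. It gives the time, the measured TCP pose, the force and the opening at its end, in the units of the state.
- r.get_obs(): the state, without advancing time (a new reading comes with each control period).
- r.grab_frame(name): name is "scene" or "side" or "wrist"; returns a dict with "image" (420x560x3 uint8, red, green, blue), "camera_matrix" (3x3 intrinsics, pixels), "cam_to_world" (4x4, takes a point from camera to world coordinates). Camera axes: x right, y down, z forward; pixel columns grow to the right and rows downward; lengths in m; the calibration is good to about 2 mm. A picture is of the moment at which its call begins. There is no depth.
- r.hand_in(): hands the job in, once; it reports no verdict.
Trained networks look in the newest picture that a camera, given by its name, has taken for a name from the list of things; names that differ only in an ending like _2 or _b are one class to them, and where a whole thing is asked for, a point or a joint stands for the part that bears it (a point fixed in the world has none). Each returns a list of dicts, best first, with "p" (0 to 1); they miss things now and then, are a little off and sometimes report something else, mostly with a low value. They report only what shows in the picture. A call takes as long as a camera call.
- r.recognise(camera, target): "rect" ([left, top, right, bottom] in pixels, round what is visible of it).
The state is a dict: "clock": time; "joints": joint angles; "qvel": joint speeds; "tau": joint torques, N m; "tcp_pos": TCP position; "orientation": TCP orientation; "contact_force": force on the tool from outside, world axes, zero at the start; "moment": the same for the moment, N m; "grip_width": finger opening in m.
Only numpy, scipy, OpenCV 4.12 (cv2) and the standard library are available. Lean on these libraries where they do the work, as an engineer would, in place of code of your own. Each camera call takes 0.05 s, during which the arm holds its last target.

### The job

The air pump's humming keeps walking this little drawer's tray open. Push the tray in gently until you feel it press against the rubber buffer at the back, without ramming it, then flip the metal cam lever on top over towards the drawer's front until it snaps past centre and clamps the tray there. Leave the other things on the shelf where they are.

Things in the scene. Friction and masses are not known exactly. Their poses are not given: they have to be found in the camera images.
- unit: fixed white plastic drawer casing, 160 (x) x 200 (y) x 100 mm high, open in front. Origin: centre of its underside; x from front to back, z up; the tray slides out along -x. Inside the back sits a springy rubber buffer (5 N per mm) that meets the tray when joint tray is somewhere between 0.004 and 0.036: different each time, not measured, only felt
- tray (a joint): how far the grey tray is pulled out along the casing's -x (m), 0 = front panel touching the casing; starts 0.06 to 0.085. Runners drag with about 5 N; on the buffer the push climbs above that. The drag keeps the tray pressed on the buffer when let go. A push of 10 to 15 N in all seats it well; over 22 N is ramming
- lip_front (a point): middle of the front face of the tray's lip, the place to push: a ledge 90 mm wide, 10 mm high, standing 14 mm out of the front panel, its centre 83 mm above the board. The panel is 188 mm wide, from 12 to 90 mm above the board. Moves with the tray; axes as the casing's
- lever_pivot (a point): middle of the cam lever's level pivot pin, which runs along the casing's y, 130 mm above the board, 30 mm above the middle of the casing's top; axes as the casing's. The fork around it stands on a 44 x 50 mm foot and reaches 138 mm above the board
- lever_end (a point): centre of the round end (18 mm diameter, 18 mm wide) of the steel cam lever, 85 mm from the pivot; the bar between is 18 mm wide, 8 mm thick. The lever stands about upright when open and swings in the casing's x-z plane to the front (-x) and down. Push its back (+x) face, which becomes its upper face
- lever (a joint): cam lever angle (rad): its elevation over the casing's -x direction is 1.75 minus this. Starts open at 0 to 0.2; grows as it swings to the front and down. Resistance climbs to about 0.3 N m near 0.6, is nil at centre (1.05); past it the lever snaps by itself to its stop at 1.62 and stays; short of it, it springs back. Over 25 N on the lever is too much
- tub: bystander: closed green flake tub with white lid, 66 mm diameter, 80 mm high, origin at the centre of its underside
- cave: bystander: grey ceramic shrimp cave, 84 x 64 x 53 mm, origin at the centre of its underside
- dish: bystander: glass feeding dish, 64 mm diameter, 18 mm high, origin at the centre of its underside
- magnet: bystander: white algae magnet, 60 x 36 x 30 mm, origin at the centre of its underside

How it is judged:
By the outcome, as a careful person would: the job done as asked, in the order asked, and still so for the second after the job is handed in, with the robot touching nothing.
It also fails if it takes over 51 s, if anything falls off the work surface, if the arm or the gripper's body presses on something with over 40 N, if the wrist force passes 120 N, or if a joint passes its speed limit or range.

## Working session

There is one attempt and no reset: what is moved stays moved. The work goes in short steps, Python scripts to look and compute and a tool call to move; the robot and the scene stay as the last step left them, time stands still between calls to the robot, and variables do not carry over. Pictures are saved under pics/ and viewed, and the job is handed in when it is done.

Besides the shell and the picture viewer there is one more tool, called after "Request:" as name([rows], argument=value, ...), one row to a line, values as JSON. send_rows: Moves the arm, as the interface text tells. Its arguments: {"type":"object","properties":{"plan":{"type":"array","items":{"type":"array","items":{"type":"number"}}},"force":{"type":"number"}},"required":["plan"]}

```bash
mkdir -p pics; ls; python3 - <<'E'
from bench import r
import cv2
for n in ["scene","side","wrist"]:
    f=r.grab_frame(n); cv2.imwrite(f"pics/{n}0.png",f["image"][:,:,::-1])
    print(n,f["camera_matrix"].tolist(),f["cam_to_world"].round(4).tolist())
    for t in ["unit","tray","lip_front","lever_pivot","lever_end","lever","tub","cave","dish","magnet"]:
        try: print(t,[(d["rect"],round(d["p"],2)) for d in r.recognise(n,t)][:2])
        except Exception as e: print(t,e)
o=r.get_obs();print(o, r.tip_extent)
E
```

```text
pics
scene [[479.2394286040691, 0.0, 281.8559492000587], [0.0, 479.2394286040691, 204.26949300572872], [0.0, 0.0, 1.0]] [[-0.2579, 0.5421, -0.7997, 1.5426], [0.966, 0.1589, -0.2038, 0.2899], [0.0166, -0.8251, -0.5647, 0.8066], [0.0, 0.0, 0.0, 1.0]]
unit [([176.0, 185.2, 282.6, 282.9], 0.9)]
tray [([211.8, 184.2, 280.9, 217.8], 0.75)]
lip_front [([215.7, 184.3, 279.7, 217.7], 0.87)]
lever_pivot [([216.1, 181.5, 237.4, 225.7], 0.8)]
lever_end [([219.4, 179.2, 233.5, 218.8], 0.75)]
lever [([220.9, 181.7, 231.5, 216.3], 0.66)]
tub [([287.4, 231.2, 316.9, 272.6], 0.81)]
cave [([147.4, 209.0, 185.0, 247.0], 0.85)]
dish [([172.7, 194.2, 193.8, 204.0], 0.69)]
magnet [([304.8, 221.3, 321.8, 236.5], 0.5)]
side [[424.9751528185272, 0.0, 276.24073965454727], [0.0, 424.9751528185272, 219.6517921288732], [0.0, 0.0, 1.0]] [[0.9985, -0.0507, 0.0208, 0.5804], [-0.0524, -0.7726, 0.6327, -0.5033], [-0.016, -0.6329, -0.7741, 0.8139], [0.0, 0.0, 0.0, 1.0]]
unit [([209.6, 235.7, 359.5, 354.8], 0.92)]
tray [([212.5, 247.9, 268.8, 351.8], 0.68)]
lip_front [([212.5, 252.3, 270.0, 351.1], 0.88)]
lever_pivot [
[... 666 characters left out ...]
ave []
dish []
magnet []
{'clock': 1.65, 'joints': array([ 1.09191876,  0.47700142,  0.02238224,  1.5554121 , -0.01149494,
        1.10934124, -0.08310103]), 'qvel': array([-0.00057038,  0.00146797, -0.00072431,  0.00107908,  0.00145286,
       -0.00172627, -0.00050217]), 'tau': array([ 9.81562116e-04, -5.96311498e+01,  1.60700675e+00, -2.81543541e+01,
        1.25278378e-02,  1.72798642e-03, -1.14988049e-05]), 'tcp_pos': array([ 0.24459181, -0.62912257,  0.24530149]), 'orientation': array([-1.36206728,  0.93189833, -0.93186387]), 'contact_force': array([ 0.62392004, -0.49177835, -0.38594708]), 'moment': array([ 0.00797238,  0.04812999, -0.02207189]), 'grip_width': 0.08509777211420042} 0.014
```

View pictures.

View pics/scene0.png

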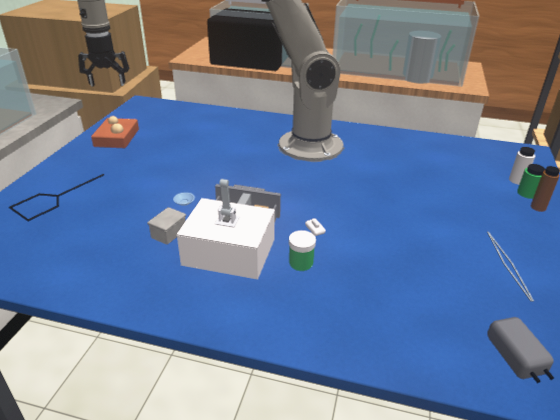

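View pics/side0.png

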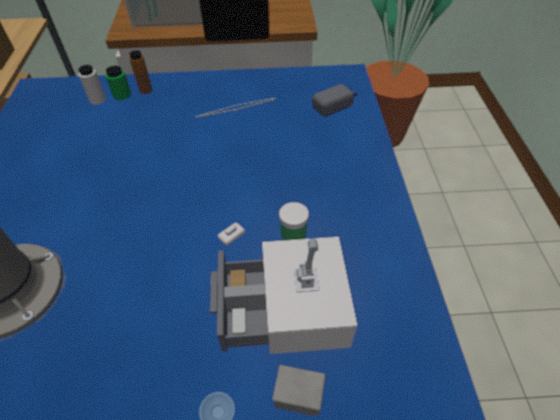

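```bash
python3 - <<'E'
import cv2
i=cv2.imread("pics/side0.png");cv2.imwrite("pics/sidez.png",cv2.resize(i[190:370,190:390],None,fx=4,fy=3.3,interpolation=2)[:600])
i=cv2.imread("pics/side0.png");cv2.imwrite("pics/sidez.png",cv2.resize(i[220:370,190:390],None,fx=4,fy=4,interpolation=2))
i=cv2.imread("pics/scene0.png");cv2.imwrite("pics/scenez.png",cv2.resize(i[170:290,165:325],None,fx=5,fy=5,interpolation=2))
E
```

```text
(no output)
```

View pics/sidez.png

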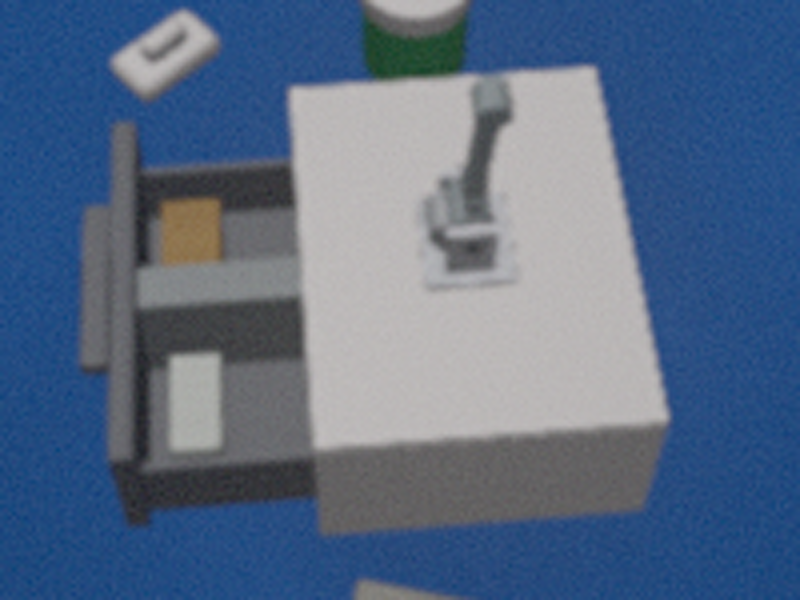

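View pics/scenez.png

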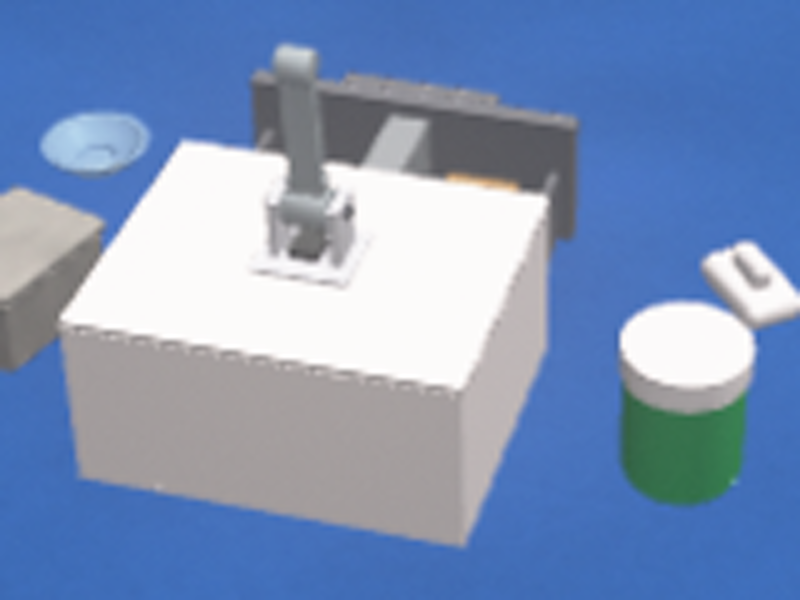

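```bash
cat > fit.py <<'E'
import numpy as np
from scipy.optimize import least_squares
C={'scene':([[479.239,0,281.856],[0,479.239,204.269],[0,0,1]],[[-0.2579,0.5421,-0.7997,1.5426],[0.966,0.1589,-0.2038,0.2899],[0.0166,-0.8251,-0.5647,0.8066],[0,0,0,1]]),
'side':([[424.975,0,276.241],[0,424.975,219.652],[0,0,1]],[[0.9985,-0.0507,0.0208,0.5804],[-0.0524,-0.7726,0.6327,-0.5033],[-0.016,-0.6329,-0.7741,0.8139],[0,0,0,1]])}
def proj(n,P):
    K,T=map(np.array,C[n]); p=T[:3,:3].T@(P-T[:3,3]); p=K@p; return p[:2]/p[2]
def W(u,p): 
    c,s=np.cos(u[2]),np.sin(u[2]); return np.array([u[0]+c*p[0]-s*p[1],u[1]+s*p[0]+c*p[1],p[2]])
a,b=.08,.1
obs=[('side',(-a,b,.1),(262.25,241.75)),('side',(a,b,.1),(339.25,236.5)),('side',(a,-b,.1),(356.75,325)),('side',(-a,-b,.1),(268.5,332.5)),('side',(a,-b,0),(350.5,348)),('side',(-a,-b,0),(270.25,353.5)),
('scene',(-a,-b,.1),(201,198.2)),('scene',(-a,b,.1),(274.8,209.4)),('scene',(a,b,.1),(257.6,248)),('scene',(a,-b,.1),(177,235)),('scene',(a,-b,0),(181,265.6)),('scene',(a,b,0),(258.2,279.2))]
def full(u):
    res=[proj(n,W(u,p))-q for n,p,q in obs]
    return np.array(res)
s=least_squares(lambda u:full(u).ravel(),[.65,-.6,0],loss='soft_l1');u=s.x
print(u,full(u).round(1).tolist())
lip=[((210.75,272),.045),((210.5,312.5),-.045)]
for q,y in lip:
    t=least_squares(lambda t:proj('side',W(u,(-.08-t[0],y+t[1],.088)))-q,[.09,0]).x; print('lip front x=-80-',t)
def le(l): e=1.75-l; return (-.085*np.cos(e),0,.13+.085*np.sin(e))
for n,q in (('side',(313,244.5)),('scene',(224.2,182.6))):
    for l in (0,.1,.2): print(n,l,proj(n,W(u,le(l)))-q)
E
python3 fit.py
python3 - <<'E'
from scipy.spatial.transform import Rotation as R
print(R.from_rotvec([-1.36206728,  0.93189833, -0.93186387]).as_matrix().round(3))
E
```

```text
[ 0.65020221 -0.07556485  0.02259257] [[0.3, 0.1], [-0.5, -0.0], [0.7, 0.0], [0.1, -0.6], [0.2, -0.7], [-0.1, 0.2], [0.5, -0.4], [-0.2, -0.4], [-0.2, -0.6], [-0.4, -1.3], [-0.1, -0.3], [-0.3, 0.2]]
lip front x=-80- [ 0.10791883 -0.00224858]
lip front x=-80- [ 0.10637775 -0.00192078]
side 0 [4.73979442 1.01326329]
side 0.1 [-0.0557835   0.98488159]
side 0.2 [-4.925468    1.24569721]
scene 0 [-1.15271071  2.54623313]
scene 0.1 [0.03245842 0.29186695]
scene 0.2 [ 1.23213708 -1.6443011 ]
[[ 0.362  0.     0.932]
 [-0.932  0.     0.362]
 [-0.    -1.     0.   ]]
```

Request:
send_rows([
  [0, 0, 0, 10, 0],
  [0, 0, 0, 9.9, 0],
  [-5.44, 0, 2.03, 0, 0],
  [-5.44, 0, 2.03, 0, 0],
  [-5.44, 0, 2.03, 0, 0],
  [-5.44, 0, 2.03, 0, 0],
  [-5.44, 0, 2.03, 0, 0],
  [-5.44, 0, 2.03, 0, 0],
  [-5.44, 0, 2.03, 0, 0],
  [-5.44, 0, 2.03, 0, 0],
  [-5.44, 0, 2.03, 0, 0],
  [-5.44, 0, 2.03, 0, 0],
])

```text
clock: 3.15
tcp_pos: [0.4353, -0.0788, 0.2458]
orientation: [-1.219, 1.191, -1.193]
contact_force: [0.9, -0.8, 0.1]
grip_width: -0.0001
```

Request:
send_rows([
  [0, 2, 0, 0, 0],
  [0, 4, 0, 0, 0],
  [0, 4, 0, 0, 0],
  [0, 3.5, 0, 0, 0],
  [0, 2, 0, 0, 0],
  [0, 0.6, 0, 0, 0],
  [0, 0, 0, 0, 0],
])

```text
clock: 4.03
tcp_pos: [0.4351, -0.0806, 0.0846]
orientation: [-1.22, 1.192, -1.192]
contact_force: [-0.3, 0.0, 0.5]
grip_width: -0.0001
```

```bash
python3 - <<'E'
from bench import r
import cv2
f=r.grab_frame("side")["image"][:,:,::-1]
cv2.imwrite("pics/side1.png",cv2.resize(f[220:370,170:370],None,fx=4,fy=4,interpolation=2))
f=r.grab_frame("wrist")["image"][:,:,::-1]
cv2.imwrite("pics/wrist1.png",f)
o=r.get_obs();print(o["tcp_pos"],o["contact_force"])
E
```

```text
[ 0.43553524 -0.08061008  0.08516862] [0.53152558 0.20953831 0.38625231]
```

View pics/side1.png

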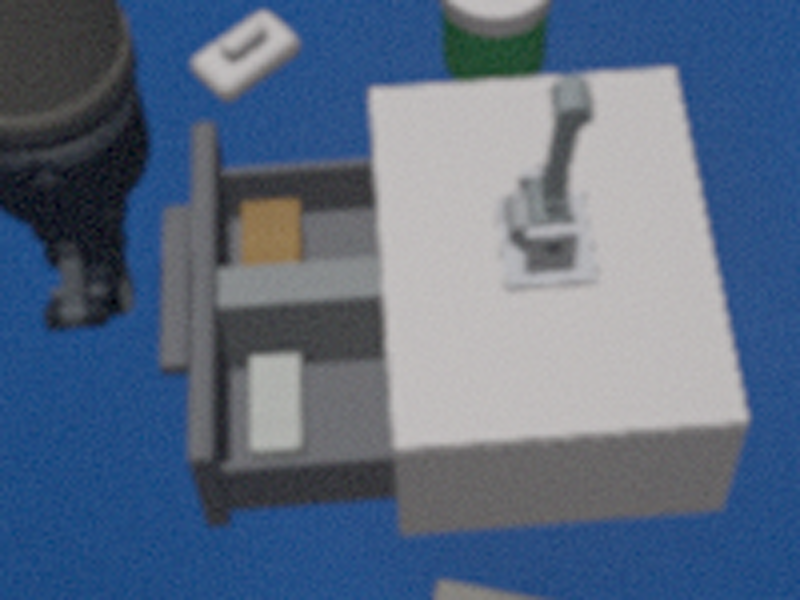

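View pics/wrist1.png

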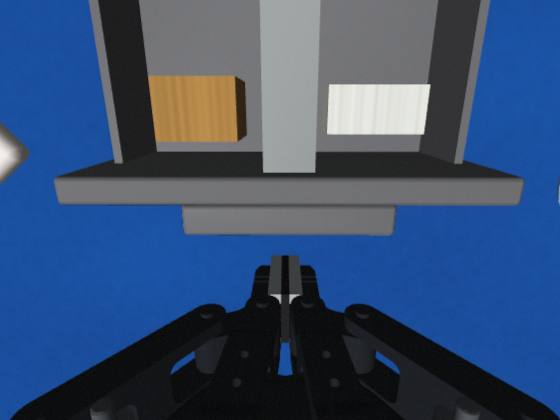

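The fingers are shut and centred in front of the lip, with a gap of about 15 mm. I'll approach slowly.

Request:
send_rows([
  [0, 0, 0.3, 0, 0],
  [0, 0, 0.3, 0, 0],
  [0, 0, 0.3, 0, 0],
  [0, 0, 0.2, 0, 0],
  [0, 0, 0.1, 0, 0],
  [0, 0, 0.1, 0, 0],
  [0, 0, 0.1, 0, 0],
  [0, 0, 0.1, 0, 0],
  [0, 0, 0.1, 0, 0],
  [0, 0, 0.1, 0, 0],
  [0, 0, 0.1, 0, 0],
  [0, 0, 0.1, 0, 0],
])

```text
clock: 5.62
tcp_pos: [0.4524, -0.0802, 0.084]
orientation: [-1.222, 1.194, -1.191]
contact_force: [-4.6, 0.1, 4.0]
grip_width: 0.0002
```

Request:
send_rows([
  [0, 0, 0.1, 0, 0],
  [0, 0, 0.15, 0, 0],
  [0, 0, 0.2, 0, 0],
  [0, 0, 0.2, 0, 0],
  [0, 0, 0.2, 0, 0],
  [0, 0, 0.2, 0, 0],
  [0, 0, 0.2, 0, 0],
  [0, 0, 0.2, 0, 0],
  [0, 0, 0.2, 0, 0],
  [0, 0, 0.2, 0, 0],
  [0, 0, 0.2, 0, 0],
  [0, 0, 0.2, 0, 0],
])

```text
clock: 7.12
tcp_pos: [0.4749, -0.0797, 0.084]
orientation: [-1.222, 1.194, -1.191]
contact_force: [-5.6, -0.4, 3.9]
grip_width: 0.0
```

Request:
send_rows([
  [0, 0, 0.2, 0, 0],
  [0, 0, 0.2, 0, 0],
  [0, 0, 0.2, 0, 0],
  [0, 0, 0.2, 0, 0],
  [0, 0, 0.2, 0, 0],
  [0, 0, 0.2, 0, 0],
  [0, 0, 0.2, 0, 0],
  [0, 0, 0.1, 0, 0],
  [0, 0, 0.1, 0, 0],
  [0, 0, 0.1, 0, 0],
])

```text
clock: 8.38
tcp_pos: [0.4922, -0.0793, 0.084]
orientation: [-1.222, 1.194, -1.191]
contact_force: [-6.1, 0.2, 2.8]
grip_width: 0.0003
```

Request:
send_rows([
  [0, 0, 0.1, 0, 0],
  [0, 0, 0.1, 0, 0],
  [0, 0, 0.1, 0, 0],
  [0, 0, 0.1, 0, 0],
])

```text
clock: 8.88
tcp_pos: [0.4962, -0.0792, 0.084]
orientation: [-1.222, 1.194, -1.191]
contact_force: [-5.5, -0.9, 3.4]
grip_width: -0.0001
```

Request:
send_rows([
  [0, 0, 0.1, 0, 0],
  [0, 0, 0.1, 0, 0],
  [0, 0, 0.1, 0, 0],
])

```text
clock: 9.25
tcp_pos: [0.4992, -0.0792, 0.084]
orientation: [-1.222, 1.194, -1.191]
contact_force: [-4.6, -0.5, 4.1]
grip_width: -0.0003
```

Request:
send_rows([
  [0, 0, 0.1, 0, 0],
  [0, 0, 0.1, 0, 0],
  [0, 0, 0.1, 0, 0],
])

```text
clock: 9.62
tcp_pos: [0.5013, -0.0791, 0.084]
orientation: [-1.223, 1.195, -1.19]
contact_force: [-8.0, -0.7, 7.3]
grip_width: -0.0002
```

Request:
send_rows([
  [0, 0, 0.1, 0, 0],
  [0, 0, 0.1, 0, 0],
])

```text
clock: 9.88
tcp_pos: [0.502, -0.0791, 0.0837]
orientation: [-1.225, 1.197, -1.189]
contact_force: [-12.0, -0.0, 10.5]
grip_width: 0.0002
```

Request:
send_rows([
  [0, 0, 0.03, 0, 0],
  [0, 0, 0, 0, 0],
])

```text
clock: 10.12
tcp_pos: [0.502, -0.0791, 0.0837]
orientation: [-1.226, 1.197, -1.189]
contact_force: [-11.3, 0.9, 9.0]
grip_width: -0.0002
```

Request:
send_rows([
  [0, 0, -0.2, 0, 0],
  [0, 0, -0.4, 0, 0],
  [0, 0, -1, 0, 0],
  [0, 0, -1, 0, 0],
  [0, -2, 0, 0, 0],
  [0, -4, 0, 0, 0],
  [0, -5, 0, 0, 0],
  [0, -5, 0, 0, 0],
  [0, -4, 0, 0, 0],
  [0, -1.6, 0, 0, 0],
  [0, 0, 0, 0, 0],
])

```text
clock: 11.5
tcp_pos: [0.4796, -0.0795, 0.3006]
orientation: [-1.219, 1.191, -1.193]
contact_force: [0.0, -0.0, 0.1]
grip_width: -0.0001
```

```bash
python3 - <<'E'
from bench import r
import cv2
f=r.grab_frame("side")["image"][:,:,::-1]
cv2.imwrite("pics/side2.png",cv2.resize(f[220:370,190:390],None,fx=4,fy=4,interpolation=2))
f=r.grab_frame("wrist")["image"][:,:,::-1]
cv2.imwrite("pics/wrist2.png",f)
o=r.get_obs();print(o["tcp_pos"],o["contact_force"])
E
```

```text
[ 0.47864249 -0.07946408  0.29865818] [-0.28885685  0.08554223  0.01725954]
```

View pics/side2.png

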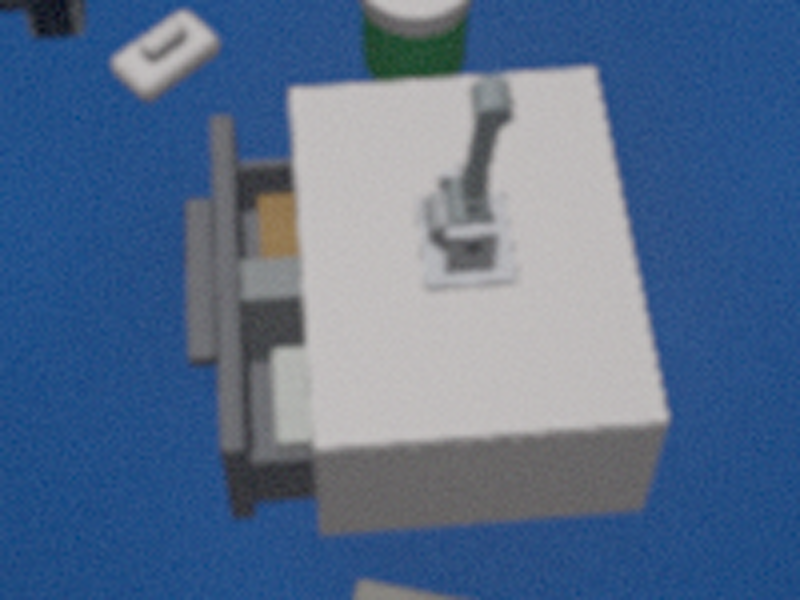

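View pics/wrist2.png

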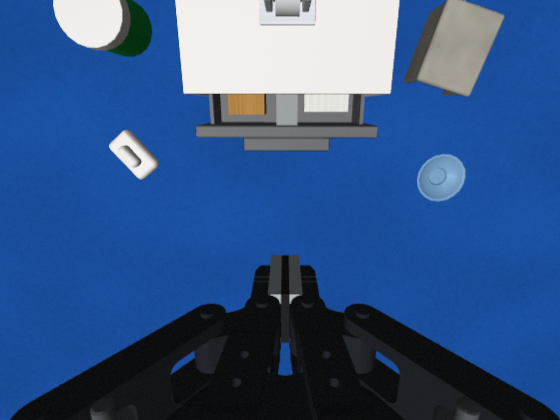

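Request:
send_rows([
  [0, 0, 2, 0, 0],
  [0, 0, 4, 0, 0],
  [0, 0, 4.5, 0, 0],
  [0, 0, 4.5, 0, 0],
  [0, 0, 4, 0, 0],
  [0, 0, 2.8, 0, 0],
  [0, 1.5, 0, 0, 0],
  [0, 3, 0, 0, 0],
  [0, 3, 0, 0, 0],
  [0, 2, 0, 0, 0],
  [0, 1.0, 0, 0, 0],
  [0, 0, 0, 0, 0],
])

```text
clock: 13.1
tcp_pos: [0.6971, -0.0744, 0.1947]
orientation: [-1.221, 1.193, -1.191]
contact_force: [-0.2, -0.1, 1.4]
grip_width: 0.0001
```

```bash
python3 - <<'E'
from bench import r
import cv2
f=r.grab_frame("side")["image"][:,:,::-1]
cv2.imwrite("pics/side3.png",cv2.resize(f[200:350,190:390],None,fx=4,fy=4,interpolation=2))
f=r.grab_frame("scene")["image"][:,:,::-1]
cv2.imwrite("pics/scene3.png",cv2.resize(f[140:260,155:315],None,fx=5,fy=5,interpolation=2))
o=r.get_obs();print(o["tcp_pos"],o["contact_force"])
E
```

```text
[ 0.69809752 -0.07438589  0.1963787 ] [ 0.40385165 -0.49873223  0.21968856]
```

View pics/side3.png

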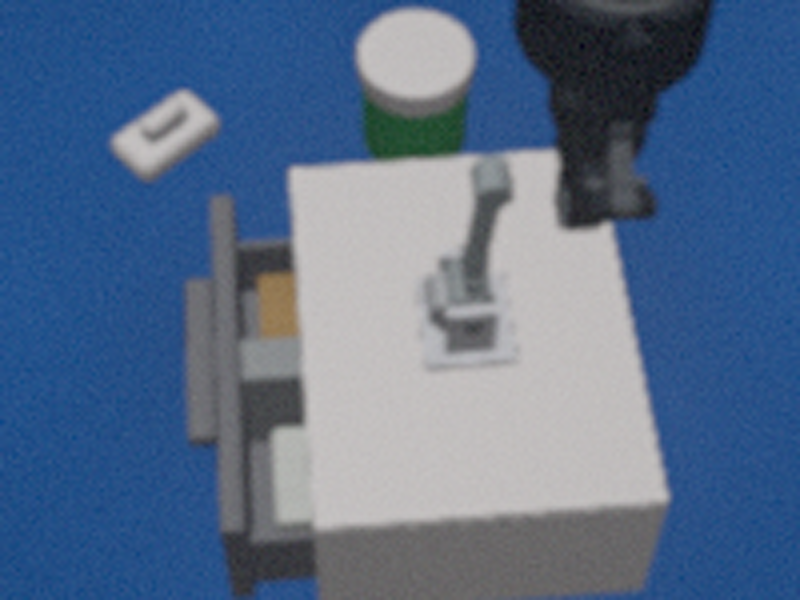

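View pics/scene3.png

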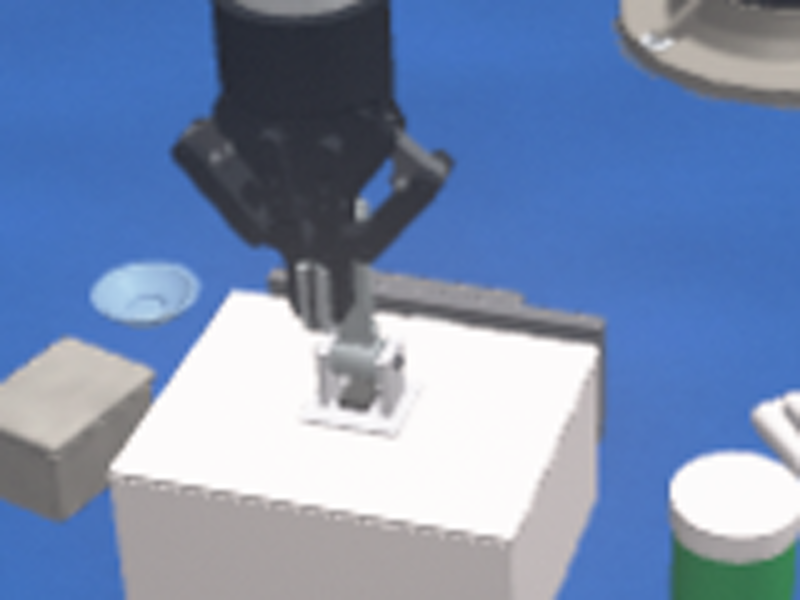

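Request:
send_rows([
  [0, 0, -0.6, 0, 0],
  [0, 0, -0.6, 0, 0],
  [0, 0, -0.3, 0, 0],
  [0, 0, -0.2, 0, 0],
  [0, 0, -0.2, 0, 0],
  [0, 0, -0.2, 0, 0],
  [0, 0, -0.3, 0, 0],
  [0, 0, -0.3, 0, 0],
  [0, 0, -0.3, 0, 0],
])

```text
clock: 14.32
tcp_pos: [0.6675, -0.075, 0.1954]
orientation: [-1.22, 1.192, -1.192]
contact_force: [0.0, 0.3, 0.5]
grip_width: -0.0
```

```bash
python3 - <<'E'
from bench import r
import cv2
f=r.grab_frame("side")["image"][:,:,::-1]
cv2.imwrite("pics/side4.png",cv2.resize(f[200:350,190:390],None,fx=4,fy=4,interpolation=2))
o=r.get_obs();print(o["tcp_pos"],o["contact_force"])
E
```

```text
[ 0.66703583 -0.07505802  0.19538722] [ 0.19869339 -0.66315685 -0.07149553]
```

View pics/side4.png

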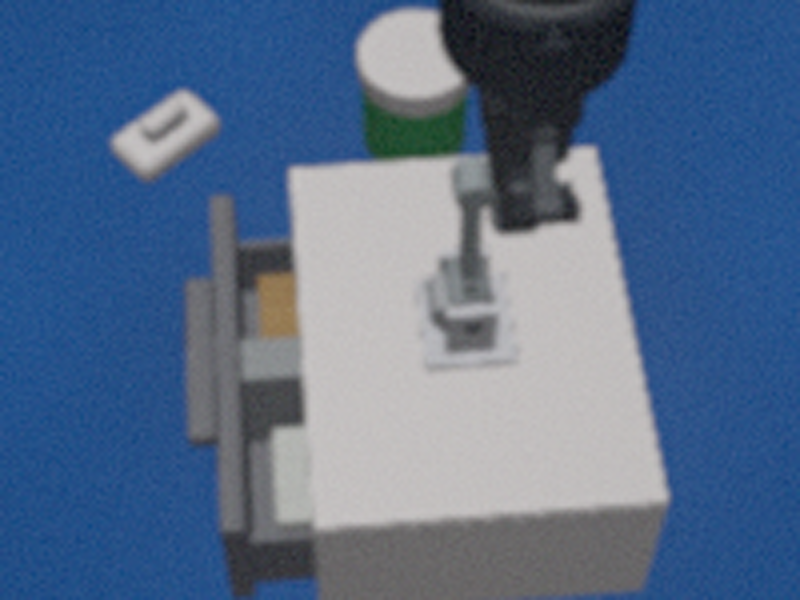

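The lever end has moved from column 492 to 473 in the zoomed view, so it is yielding under a light push. I'll carry on.

Request:
send_rows([
  [0, 0, -0.3, 0, 0],
  [0, 0, -0.4, 0, 0],
  [0, 0, -0.4, 0, 0],
  [0, 0, -0.4, 0, 0],
  [0, 0, -0.4, 0, 0],
  [0, 0, -0.4, 0, 0],
  [0, 0, -0.4, 0, 0],
  [0, 0, -0.3, 0, 0],
])

```text
clock: 15.38
tcp_pos: [0.6397, -0.0756, 0.196]
orientation: [-1.216, 1.188, -1.194]
contact_force: [9.9, 0.1, -3.2]
grip_width: -0.0
```

Request:
send_rows([
  [0, 0, -0.3, 0, 0],
  [0, 0, -0.4, 0, 0],
  [0, 0, -0.4, 0, 0],
  [0, 0, -0.4, 0, 0],
  [0, 0, -0.4, 0, 0],
])

```text
clock: 16.0
tcp_pos: [0.6203, -0.076, 0.1962]
orientation: [-1.217, 1.188, -1.194]
contact_force: [6.5, 0.1, -0.6]
grip_width: 0.0003
```

Request:
send_rows([
  [0, 0.1, -0.4, 0, 0],
  [0, 0.1, -0.4, 0, 0],
  [0, 0.1, -0.4, 0, 0],
  [0, 0.1, -0.4, 0, 0],
  [0, 0.1, -0.4, 0, 0],
  [0, 0, -0.4, 0, 0],
  [0, 0, -0.3, 0, 0],
  [0, 0, 0, 0, 0],
])

```text
clock: 17.0
tcp_pos: [0.5908, -0.077, 0.1902]
orientation: [-1.221, 1.193, -1.192]
contact_force: [-0.5, -0.4, -0.3]
grip_width: -0.0002
```

```bash
python3 - <<'E'
from bench import r
import cv2
f=r.grab_frame("side")["image"][:,:,::-1]
cv2.imwrite("pics/side5.png",cv2.resize(f[200:350,190:390],None,fx=4,fy=4,interpolation=2))
o=r.get_obs();print(o["tcp_pos"],o["contact_force"])
E
```

```text
[ 0.59116656 -0.07692358  0.19027343] [-0.36420094  0.16065986  0.85353306]
```

View pics/side5.png

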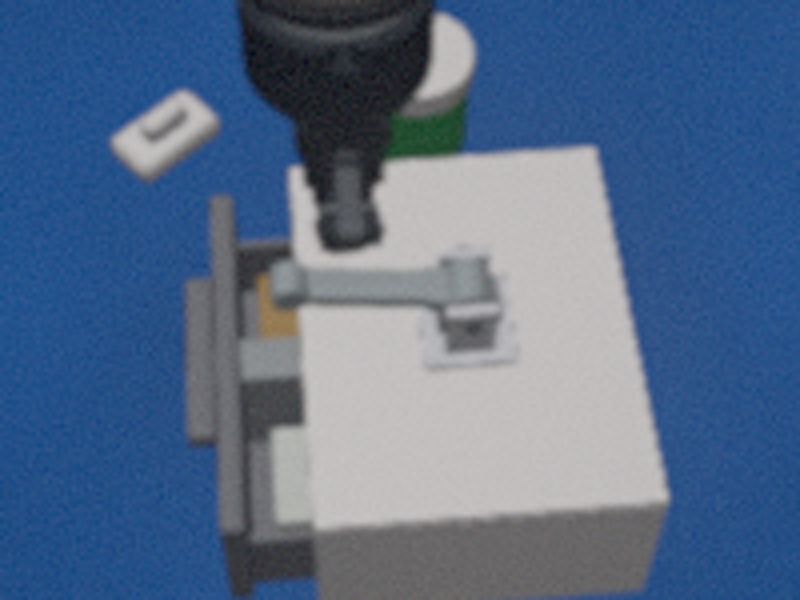

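Request:
send_rows([
  [0, -2, 0, 0, 0],
  [0, -4, 0, 0, 0],
  [0, -4, 0, 0, 0],
  [0, -4, 0, 0, 0],
  [0, -2, -2, 0, 0],
  [0, 0, -4, 0, 0],
  [0, 0, -3, 0, 0],
  [0, 0, 0, 0, 0],
])

```text
clock: 18.05
tcp_pos: [0.5, -0.0793, 0.3508]
orientation: [-1.22, 1.192, -1.193]
contact_force: [0.4, -0.0, 0.0]
grip_width: -0.0
```

```bash
python3 - <<'E'
from bench import r
import cv2
f=r.grab_frame("side")["image"][:,:,::-1]
cv2.imwrite("pics/side6.png",f)
f=r.grab_frame("scene")["image"][:,:,::-1]
cv2.imwrite("pics/scene6.png",cv2.resize(f[140:290,140:340],None,fx=4,fy=4,interpolation=2))
for t in ["tub","cave","dish","magnet","tray"]: print(t,[(d["rect"],round(d["p"],2)) for d in r.recognise("side",t)][:1])
o=r.get_obs();print(o["clock"],o["tcp_pos"],o["contact_force"])
E
```

```text
tub [([278.1, 200.6, 309.3, 241.2], 0.58)]
cave [([271.2, 365.1, 323.6, 416.5], 0.59)]
dish [([201.3, 391.6, 235.7, 418.4], 0.8)]
magnet [([221.5, 226.0, 245.1, 245.9], 0.55)]
tray [([235.1, 247.3, 269.6, 350.0], 0.67)]
18.4 [ 0.50213338 -0.0788369   0.35002799] [-0.16458893 -0.82727814 -0.59307382]
```

View pics/side6.png

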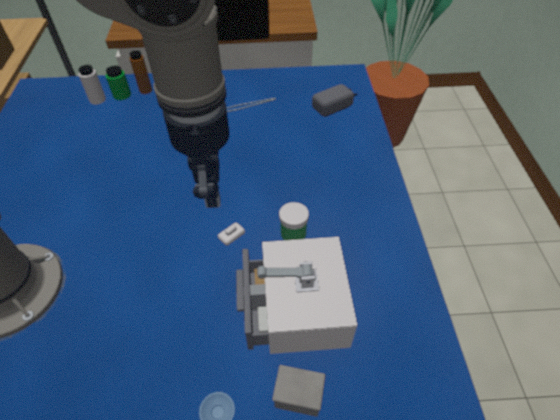

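View pics/scene6.png

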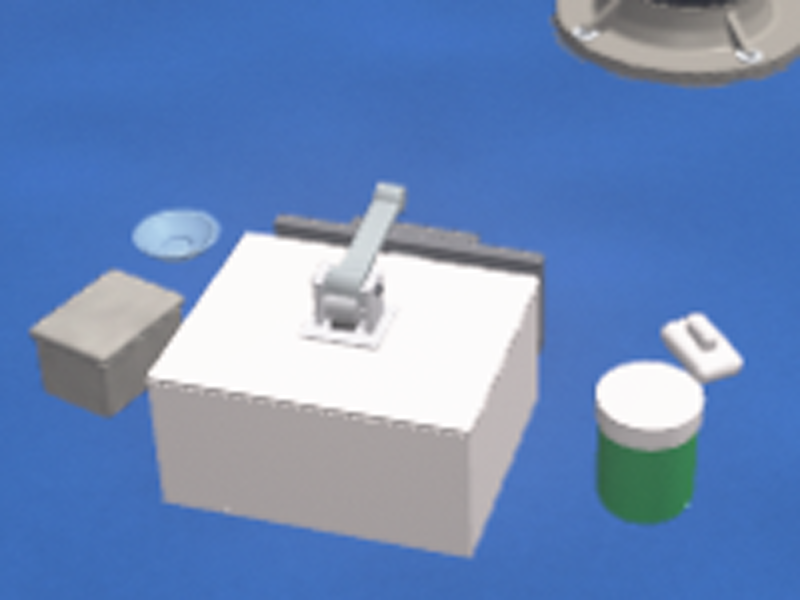

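The lever is down over the front, the tray is where I seated it, and the other things haven't moved. The arm is clear.

```bash
python3 -c "
from bench import r
print(r.hand_in())"
```

```text
the job is handed in; nothing more can be done
None
```

The tray is pressed against the rubber buffer, the cam lever is clamped over towards the front, and the job is handed in. It took about 18 s of the 51 s allowed.

- **Tray:** I pushed the lip with the shut fingers for about 50 mm. The drag held at about 5 N, then the push climbed to about 12 N along the tray, where I stopped. Side pictures taken after letting go, and again after clamping, show the tray in the same place.
- **Lever:** I pushed it from behind towards the front. The highest reading between moves was about 10 N. The force then fell to zero as it snapped past centre, and the last pictures show it lying down to the front.
- **Other things:** the tub, cave, dish and magnet were found within a few pixels of where they started, and the pictures show no change. The arm finished well clear, with readings near zero.

One reading was unexpected: while seating the tray, the wrist also read about 9–10 N upwards. I took it for friction on the lip; it went away when I backed off. I read forces only at the end of each move, so I can't rule out brief higher peaks in between.

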